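# Shut the damper and draw the filter cassette

## Robot

A 6-joint arm with a two-finger parallel gripper is mounted at the origin on the work surface. World frame = base frame: x ahead of the robot, y to its left, z up, the work surface at z = 0. Lengths are in m, angles in rad, forces in N, time in s.
With the tool pointing down it reaches from about 0.25 to 0.725 m from the base axis. Payload 4 kg.
Tool frame: the origin (TCP) lies midway between the tips of the shut fingers; the grasp point (between the pads) lies 19 mm behind it; y points along the fingers, z is the direction in which the jaws open and shut, and the axes are right-handed (so a half turn about y gives the same grasp; the last joint's range is limited). The gripper opens to 85 mm and grips with 20 to 120 N. Pads are 22 mm wide; open, the fingers measure 114 mm over their backs; the gripper's body (76 mm by 85 mm) begins 54 mm behind the grasp point. The pads swing forward as they close: fully open they stand 13 mm farther back than shut.
Start: joints at [-1.29, 0.241, 0.005, 1.335, 0, 1.571], TCP at [0.139, -0.48, 0.231] pointing down, gripper open.
Joint ranges: [-2.72, 2.72], [-1.05, 1.87], [-1.09, 1.28], [-1.99, 2.15], [-1.42, 1.44], [-3.14, 3.14]. Speed limits (rad/s): [2.79, 2.79, 3.14, 3.14, 3.14, 3.14].

## Interface

Orientations are given as a unit quaternion [x, y, z, w].
In Python, from workcell import bot gives the robot as it stands. The module is installed in compiled form; this text tells all that it offers.
- The arm moves only by the shell command python3 -m handwheel 'ROWS' [OPENING]. ROWS is JSON, a list of rows, each a list of 6 numbers: the shift along the tool's x, y, z in units of 25 mm (1.0 is 25 mm), then the turn, a rotation vector about the tool's x, y, z in units of 10 degrees (1.0 is 10 degrees). A call has exactly 5 rows; each row is the pose to reach, as a shift and turn from the pose commanded when the call began, along the tool's axes at that moment; what a row does not reach only later rows make up. A row lasts 1/8 s, in which the tool goes at most 62.5 mm and 10.7 degrees, less where a joint would pass 70% of its speed; a pose out of reach is approached as far as the arm can. A call with a gripper value outside its range is refused whole. OPENING is the gripper command: -1 is shut, 1 is fully open, values between are in proportion, set as the call begins (- or left out, the last holds). The fingers move at their own pace and stop on an object; the grip force is fixed at half the most. Time passes only in rows, so rows that repeat a pose let the fingers close, or fill a call up. It gives the time, the measured TCP pose, the force and the opening at its end, in the units of the state.
- bot.get_obs(): the state, without advancing time (a new reading comes with each control period).
- bot.camera(name): name is "side" or "top"; returns a dict with "color" (420x560x3 uint8, red, green, blue), "fx", "fy", "cx", "cy" (pixels), "rvec" (rotation vector, rad) and "tvec" (3), from world to camera coordinates, as OpenCV has them. Camera axes: x right, y down, z forward; pixel columns grow to the right and rows downward; lengths in m; the calibration is good to about 2 mm. A picture is of the moment at which its call begins. There is no depth.
- bot.job_done(): hands the job in, once; it reports no verdict.
The state is a dict: "clock": time; "joint_pos": joint angles; "joint_vel": joint speeds; "tau": joint torques, N m; "eef_pos": TCP position; "tool_rot": TCP orientation; "ft_force": force on the tool from outside, world axes, zero at the start; "ft_torque": the same for the moment, N m; "grip_width": finger opening in m.
Only numpy, scipy, OpenCV 4.12 (cv2) and the standard library are available. Lean on these libraries where they do the work, as an engineer would, in place of code of your own. Each camera call takes 0.05 s, during which the arm holds its last target.

## Task

The dust filter on the guitar maker's bench needs its filter cassette checked. First swing the damper lever on top of the unit until it stands upright (idle) and leave it there; then pinch the cassette's two side catches together, lift the cassette straight up until all of it is well clear (about 5 cm) above the unit, and finish while still holding it there, level and still, by its catches. Leave the guitar neck, the sanding block and the jar where they are.

Things in the scene. Friction and masses are not known exactly. Their poses are not given: they have to be found in the camera images.
- unit: Bench dust filter, a grey box 220 (x) x 360 (y) x 110 (z) mm with black louvres and a 20 mm hose stub on its +y end, fixed to the bench. Origin: centre of its underside on the bench; z up, its top is 110 mm above the bench. The bench is at z = 0. The cassette sits in its top at unit (0, -70, 110) mm, the damper lever is on its top at unit (0, +90) mm; unit yaw differs from start to start.
- lever_hinge (a point): Hinge of the damper lever, 128 mm above the bench; the hinge axis is the unit's y axis. Two dark steel cheeks beside the lever (outer faces 15 mm either side of its middle) reach up to 148 mm above the bench within 25 mm of the hinge.
- lever_knob (a point): Centre of the black ball knob (22 mm diameter) at the end of the damper lever, 70 mm from the hinge. Free space is left on both its y sides for fingers; pinched across the hinge axis the ball can turn between the fingers while it is carried along its arc.
- lever (a joint): Damper lever angle, rad: 0 = upright (idle), positive = leaning to the unit's +x side; range -1.1 to 1.1. It starts leaning to +x by 0.45 to 1.0 and stays where it is left (stiff: 0.12 N m, about 2 N at the knob).
- cassette: Filter cassette, 84 x 84 x 5 mm plastic cover lying on the unit's top, axes parallel to the unit's. Origin: centre of the cover's underside (110 mm above the bench when seated). The filter reaches 48 mm below it into a well (2 mm play). A fixed rib 26 (x) x 22 (y) mm stands between the catches, its top 47 mm above the origin. About 0.3 kg. Locked until both catches are in; comes straight up.
- catch_a: Black catch on the cassette's +y side; origin at the cassette's origin while not pressed. Upright paddle 26 mm wide (x), 5 mm thick, 6 to 46 mm above the cassette's origin, outer face 30 mm from the middle. Slides inward by up to 8 mm against a spring (4 N at rest, 8 N fully in), lets go after about 6 mm. Press to the stop: width over both paddles goes from 60 to 44 mm.
- catch_b: The opposite black catch, same shape mirrored, on the cassette's -y side; slides towards cassette +y when pressed.
- catch_a_pad (a point): Middle of catch_a's outer face, where a finger presses: 26 mm above the cassette's origin, 30 mm to its +y side while not pressed; moves with the catch.
- catch_b_pad (a point): Middle of catch_b's outer face, likewise on the -y side.
- neck: Bystander: guitar neck blank with dark fretted board, 400 mm long (its y), 56 mm wide, 28 mm high, lying beyond the unit, about 190 mm to the unit's +x side. Origin: centre of its underside.
- block: Bystander: wooden sanding block 130 x 60 x 32 mm, lying about 285 mm to the unit's +y side. Origin: centre of its underside.
- jar: Bystander: jar 58 mm in diameter, 75 mm high, standing about 250 mm to the unit's -y side. Origin: centre of its underside.
Things that resemble listed ones, but are neither listed nor needed, are in the scene too. What is shaped like the cassette but purple or red is not meant.

How it is judged:
By the outcome, as a careful person would: the job done as asked, in the order asked, and still so for the second after the job is handed in, while the arm keeps its last pose, push and grip.
It also fails if it takes over 58 s, if anything falls off the work surface, if the arm or the gripper's body presses on something with over 40 N, if the wrist force passes 120 N, or if a joint passes its speed limit or range.

## Working session

There is one attempt and no reset: what is moved stays moved. The work goes in short steps, Python scripts to look and compute and a shell command to move; the robot and the scene stay as the last step left them, time stands still between calls to the robot, and variables do not carry over. Pictures are saved under pics/ and viewed, and the job is handed in when it is done.

```bash
mkdir -p pics; cat > h.py <<'E'
import numpy as np,cv2
from workcell import bot
def cam(n,save=None):
    c=bot.camera(n); im=cv2.cvtColor(np.asarray(c["color"]),cv2.COLOR_RGB2BGR)
    if save: cv2.imwrite("pics/"+save,im)
    K=np.array([[c["fx"],0,c["cx"]],[0,c["fy"],c["cy"]],[0,0,1.]])
    R,_=cv2.Rodrigues(np.array(c["rvec"],float)); t=np.array(c["tvec"],float)
    return im,K,R,t
def ray(K,R,t,px):
    d=R.T@np.linalg.inv(K)@np.array([px[0],px[1],1.]); return -R.T@t,d
def onz(K,R,t,px,z):
    o,d=ray(K,R,t,px); return o+d*(z-o[2])/d[2]
def proj(K,R,t,p):
    q=K@(R@np.array(p,float)+t); return q[:2]/q[2]
E
python3 - <<'E'
from h import *
for n in("side","top"):
    im,K,R,t=cam(n,n+"0.png"); np.savez(n+"cal.npz",K=K,R=R,t=t); print(n,-R.T@t,K[0,0])
o=bot.get_obs()
for k in o: print(k,np.round(o[k],3))
E
```

```text
side [0.07153999 0.62210921 0.76049555] 427.2831331077818
top [0.40734553 0.04948901 1.02198104] 391.3236730385801
clock 0.1
joint_pos [-1.29   0.241  0.004  1.335  0.     1.571]
joint_vel [-0.001 -0.002  0.003 -0.001 -0.002  0.   ]
tau [ 0.0000e+00 -3.7314e+01  2.5301e+01  1.1000e-02  0.0000e+00  0.0000e+00]
eef_pos [ 0.138 -0.48   0.231]
tool_rot [-0.099  0.701 -0.699  0.099]
ft_force [-0.013 -0.017  0.377]
ft_torque [0.02  0.014 0.04 ]
grip_width 0.086
```

View pics/side0.png

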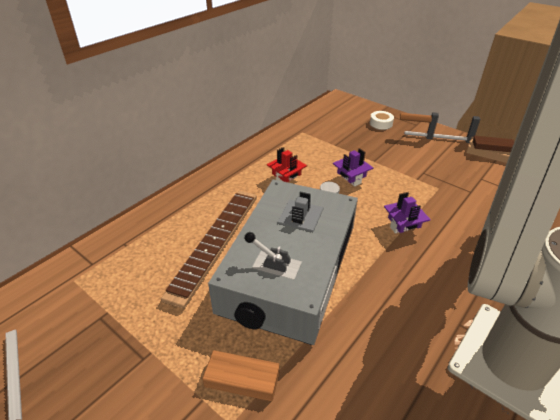

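View pics/top0.png

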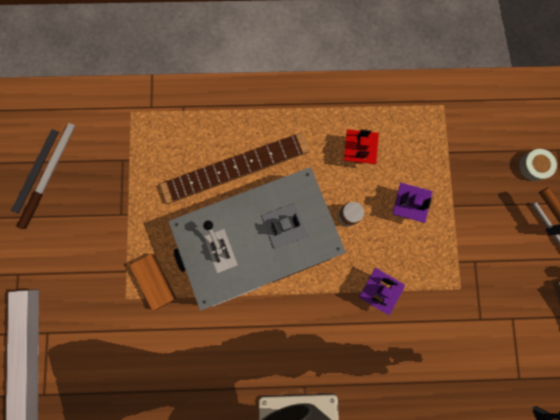

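Side view: the grey unit is centred near (290,255), with the lever knob at (250,238), the grey cassette at (302,208) and the hose stub at (250,316). In the top view the cassette is at (284,225) and the knob at (208,226).

Could be mistaken for the cassette (top pixels): red (362,147), purple (413,203), purple (382,291), grey (284,225). I choose the grey one because it sits in the unit's top. I'll check it in a crop and measure the unit's outline.

```bash
cat > m.py <<'E'
from h import *
im=cv2.imread("pics/top0.png");c=np.load("topcal.npz");K,R,t=c["K"],c["R"],c["t"]
hsv=cv2.cvtColor(im,cv2.COLOR_BGR2HSV)
m=((hsv[...,1]<70)&(hsv[...,2]>60)).astype(np.uint8)*255
m[:160]=0;m[310:]=0;m[:,:160]=0;m[:,342:]=0
m=cv2.morphologyEx(m,cv2.MORPH_OPEN,np.ones((5,5)))
m=cv2.morphologyEx(m,cv2.MORPH_CLOSE,np.ones((15,15)))
cs,_=cv2.findContours(m,0,2);k=max(cs,key=cv2.contourArea)
r=cv2.minAreaRect(k);b=cv2.boxPoints(r);print(r)
P=np.array([onz(K,R,t,p,.11)[:2] for p in b]);print(P.round(4),np.linalg.norm(np.roll(P,-1,0)-P,axis=1))
print(P.mean(0))
v=im.copy();cv2.polylines(v,[b.astype(int)],1,(0,255,0),1)
cv2.imwrite("pics/crop_top.png",cv2.resize(v[160:315,160:350],None,fx=4,fy=3.8,interpolation=2)[:600])
s=cv2.imread("pics/side0.png");cv2.imwrite("pics/crop_side.png",cv2.resize(s[175:335,200:370],None,fx=3.7,fy=3.7,interpolation=2))
E
python3 m.py
```

```text
((255.82333374023438, 238.25299072265625), (95.18658447265625, 155.8027801513672), 69.12097930908203)
[[ 0.5212  0.2996]
 [ 0.646  -0.0464]
 [ 0.432  -0.1167]
 [ 0.3161  0.2204]] [0.3677219  0.22529926 0.35646578 0.21986837]
[0.47883138 0.08921079]
```

View pics/crop_top.png

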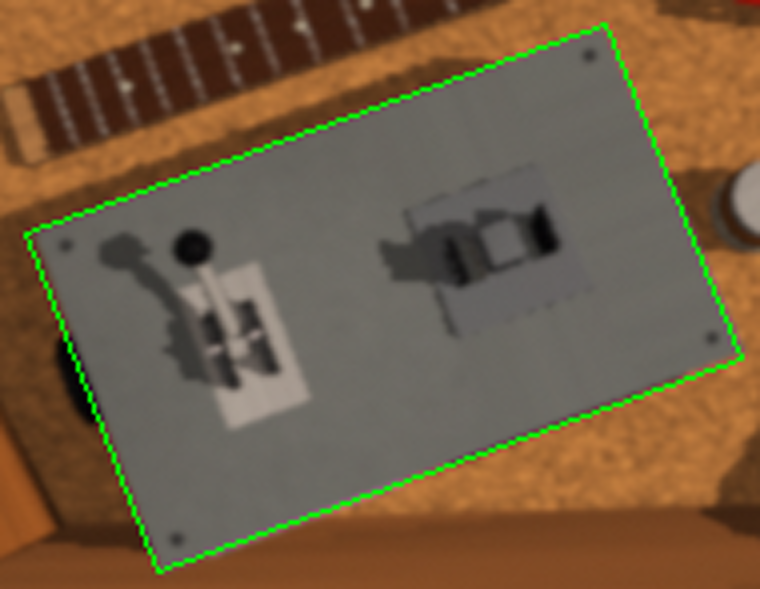

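View pics/crop_side.png

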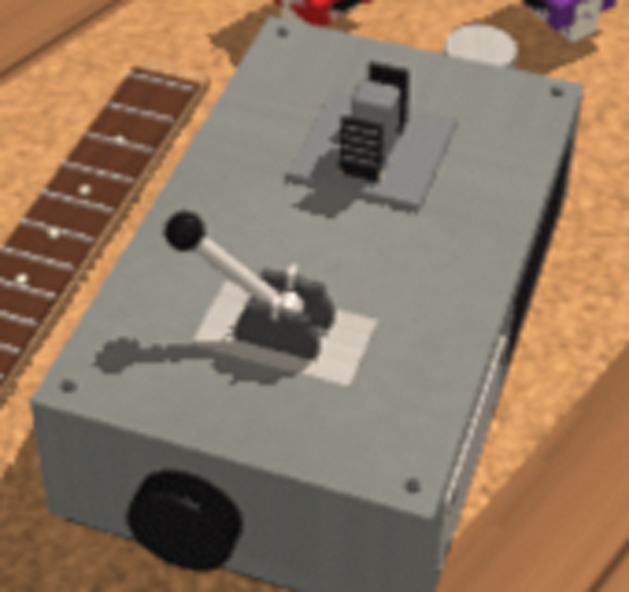

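The crops confirm the choice: a grey cover with two black paddles and a grey rib between them, set into the unit's top. The knob leans to +x. Next I'll triangulate the knob and rib, and fit the unit's edges.

```bash
cat > m2.py <<'E'
from h import *
C={n:np.load(n+"cal.npz") for n in("top","side")}
def tri(a,b):
    A=[];B=[]
    for n,p in(("top",a),("side",b)):
        o,d=ray(C[n]["K"],C[n]["R"],C[n]["t"],p);d/=np.linalg.norm(d);M=np.eye(3)-np.outer(d,d);A.append(M);B.append(M@o)
    x=np.linalg.lstsq(np.vstack(A),np.hstack(B),rcond=None)[0]
    res=[np.linalg.norm(M@x-b) for M,b in zip(A,B)];return x,max(res)
def black(im,roi,lo=45):
    x0,y0,x1,y1=roi;g=im[y0:y1,x0:x1].max(2)
    n,l,s,c=cv2.connectedComponentsWithStats((g<lo).astype(np.uint8))
    return [(s[i,4],s[i,:4]+[x0,y0,0,0],(c[i]+[x0,y0]).round(1)) for i in range(1,n) if s[i,4]>5]
if __name__=="__main__":
    T=cv2.imread("pics/top0.png");S=cv2.imread("pics/side0.png")
    print("knobs",black(T,(198,215,220,237)),black(S,(240,228,262,248)))
    print("catch",black(T,(265,205,308,240)),black(S,(288,188,316,228)))
    print("rib",tri((285.75,223.2),(302.2,200.7)))
    c=C["top"]
    # edges: fit lines on quad sides
    hsv=cv2.cvtColor(T,cv2.COLOR_BGR2HSV)
    m=((hsv[...,1]<70)&(hsv[...,2]>60)).astype(np.uint8)*255
    m[:160]=0;m[310:]=0;m[:,:160]=0;m[:,342+4:]=0
    m=cv2.morphologyEx(m,cv2.MORPH_OPEN,np.ones((5,5)));m=cv2.morphologyEx(m,cv2.MORPH_CLOSE,np.ones((15,15)))
    k=max(cv2.findContours(m,0,1)[0],key=cv2.contourArea)[:,0].astype(float)
    P=np.array([onz(c["K"],c["R"],c["t"],p,.11)[:2] for p in k])
    b=cv2.boxPoints(cv2.minAreaRect(P.astype(np.float32)))
    ang=[];L=[]
    for i in range(4):
        a,d=b[i],b[(i+1)%4];u=(d-a)/np.linalg.norm(d-a);s=(P-a)@u;n=np.array([-u[1],u[0]]);h=(P-a)@n
        sel=(abs(h)<.006)&(s>.03)&(s<np.linalg.norm(d-a)-.03)
        vx,vy,x,y=cv2.fitLine(P[sel].astype(np.float32),cv2.DIST_HUBER,0,.01,.01).ravel()
        L.append(np.cross([vx,vy,0],[0,0,1])[:2].tolist());q=np.array(L[-1]);L[-1]=np.array([q[0],q[1],-q@[x,y]])
        print("side",i,np.degrees(np.arctan2(vy,vx)).round(2),sel.sum())
    co=[np.cross(L[i],L[(i+1)%4]) for i in range(4)];co=np.array([q[:2]/q[2] for q in co])
    print(co.round(4),np.linalg.norm(np.roll(co,-1,0)-co,axis=1),co.mean(0))
E
python3 m2.py
```

```text
knobs [(np.int32(62), array([204, 221,   9,   9]), array([207.7, 224.9]))] [(np.int32(68), array([245, 233,  10,   9]), array([249.2, 237.1]))]
catch [(np.int32(58), array([292, 215,   7,  12]), array([294.9, 220.8])), (np.int32(49), array([271, 222,   6,  13]), array([273.4, 228.4]))] [(np.int32(53), array([300, 193,  10,  16]), array([305.6, 197. ])), (np.int32(108), array([292, 207,  11,  17]), array([297. , 215.4]))]
rib (array([0.50434312, 0.0208561 , 0.15257015]), np.float64(0.0008545384205537197))
side 0 -69.94 121
side 1 19.96 62
side 2 -70.33 118
side 3 20.03 66
[[ 0.4396 -0.115 ]
 [ 0.6423 -0.0414]
 [ 0.5224  0.2939]
 [ 0.3176  0.2192]] [0.21557154 0.35600614 0.21798225 0.3557541 ] [0.48048173 0.08918851]
```

```bash
cat > g.py <<'E'
from h import *
from scipy.spatial.transform import Rotation as Ro
YAW=np.radians(20.06);U=np.array([.4805,.0892,0])
RU=Ro.from_euler('z',YAW).as_matrix()
def uw(p): return U+RU@np.array(p,float)
def wu(p): return RU.T@(np.array(p)-U)
def goal(pos,flip=1):
    o=bot.get_obs();Rt=Ro.from_quat(o["tool_rot"]).as_matrix();p=np.array(o["eef_pos"])
    y=np.array([0,0,-1.]);z=RU[:,1]*flip;G=np.c_[np.cross(y,z),y,z]
    print("shift",(Rt.T@(np.array(pos)-p)/.025).round(2),"turn",(np.degrees(Ro.from_matrix(Rt.T@G).as_rotvec())/10).round(2),"clk",round(o["clock"],2),"p",p.round(4),"w",round(o["grip_width"],4),"F",np.round(o["ft_force"],1))
E
python3 - <<'E'
from g import *
from m2 import *
c=C["top"];f=lambda p,z:onz(c["K"],c["R"],c["t"],p,z)
print("rib in unit",wu(f((285.75,223.2),.157)).round(4))
print("catches",wu(f((294.9,220.8),.145)).round(4),wu(f((273.4,228.4),.145)).round(4))
k,r=tri((207.7,224.9),(249.2,237.1));print("knob",k.round(4),r,wu(k).round(4))
h=uw([0,.09,.128]);print("dist",np.linalg.norm(k-h));a=np.arctan2(wu(k)[0],k[2]-.128);print("ang",a)
kk=uw([.07*np.sin(a),.09,.128+.07*np.cos(a)]);print("knob model",kk,proj(c["K"],c["R"],c["t"],kk),proj(C["side"]["K"],C["side"]["R"],C["side"]["t"],kk))
print(Ro.from_quat(bot.get_obs()["tool_rot"]).as_matrix().round(2))
for fl in(1,-1): goal(kk+[0,0,.10],fl)
E
```

```text
rib in unit [-0.0006 -0.0719  0.157 ]
catches [-0.002 -0.094  0.145] [-0.0002 -0.0425  0.145 ]
knob [0.5044 0.1929 0.1682] 0.0002560905410904222 [0.058  0.0892 0.1682]
dist 0.07056409695127903
ang 0.9644525806804648
knob model [0.50366163 0.19347019 0.16789068] [207.39074848 225.14667362] [249.39704934 237.5569161 ]
[[-0.96 -0.    0.28]
 [-0.28  0.   -0.96]
 [-0.   -1.   -0.  ]]
shift [-21.5   -1.45 -21.83] turn [ 0.   17.6   0.02] clk 0.1 p [ 0.1384 -0.4799  0.2305] w 0.0856 F [-0.  -0.   0.4]
shift [-21.5   -1.45 -21.83] turn [ 0.01 -0.4  -0.  ] clk 0.1 p [ 0.1384 -0.4799  0.2305] w 0.0856 F [-0.  -0.   0.4]
```

Everything agrees: unit yaw is 20.06°, the hinge-to-knob distance is 70.6 mm, and the lever angle is about 0.96. I'll go to above the knob.

```bash
python3 -m handwheel '[[-1.5,-1.4,-1.5,0,-0.1,0],[-3.5,-1.5,-3.5,0,-0.2,0],[-5.5,-1.5,-5.5,0,-0.3,0],[-7.5,-1.5,-7.5,0,-0.4,0],[-9.0,-1.5,-9.0,0,-0.4,0]]' 1; python3 -m handwheel '[[-1.5,0,-1.5,0,0,0],[-3.5,0,-3.5,0,0,0],[-5.5,0,-5.5,0,0,0],[-7.5,0,-7.5,0,0,0],[-9.0,0,-9.0,0,0,0]]'; python3 -c "
from g import *
goal(uw([.0575,.09,.2679]),-1)"
```

```text
clock: 0.72
eef_pos: [0.285, -0.2142, 0.2687]
tool_rot: [0.123, -0.696, 0.696, -0.123]
ft_force: [1.8, 0.0, -0.1]
grip_width: 0.0855
clock: 1.35
eef_pos: [0.4126, 0.0609, 0.2687]
tool_rot: [0.123, -0.696, 0.696, -0.124]
ft_force: [0.3, -0.3, -0.2]
grip_width: 0.0854
shift [-5.24  0.03 -3.72] turn [-0.    0.01 -0.  ] clk 1.35 p [0.4126 0.0609 0.2687] w 0.0854 F [ 0.3 -0.3 -0.2]
```

```bash
python3 -m handwheel '[[-1.5,0,-1,0,0,0],[-3.2,0,-2.2,0,0,0],[-4.5,0,-3.2,0,0,0],[-5.25,0,-3.7,0,0,0],[-5.25,0,-3.7,0,0,0]]'; python3 -m handwheel '[[0,0,0,0,0,0],[0,0,0,0,0,0],[0,0.6,0,0,0,0],[0,1.2,0,0,0,0],[0,1.2,0,0,0,0]]'; python3 - <<'E'
from g import *
goal(uw([.0575,.09,.1475]),-1); 
for n in("side","top"):
    im,K,R,t=cam(n)
    k=proj(K,R,t,uw([.0575,.09,.168])).astype(int);cv2.imwrite(f"pics/{n}1.png",cv2.resize(im[max(0,k[1]-70):k[1]+60,k[0]-80:k[0]+80],None,fx=4,fy=4,interpolation=2))
E
```

```text
clock: 1.98
eef_pos: [0.5051, 0.1887, 0.2675]
tool_rot: [-0.126, 0.697, -0.695, 0.125]
ft_force: [-0.2, -0.3, 0.9]
grip_width: 0.0854
clock: 2.6
eef_pos: [0.5035, 0.1872, 0.2366]
tool_rot: [-0.127, 0.697, -0.695, 0.123]
ft_force: [0.2, 0.6, -0.3]
grip_width: 0.0853
shift [-0.11  3.56 -0.22] turn [0.02 0.03 0.03] clk 2.6 p [0.5035 0.1872 0.2366] w 0.0853 F [ 0.2  0.6 -0.3]
```

View pics/side1.png

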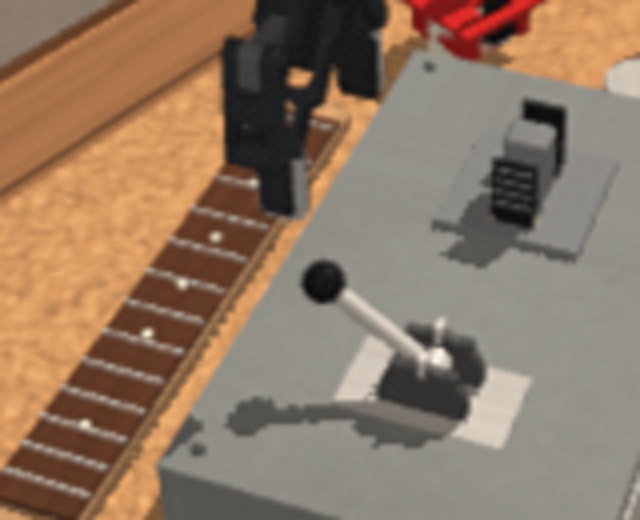

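The gripper hangs over the knob, which is at crop (322,282), with the two fingers on either side in y. I'll correct the offset and descend.

```bash
python3 -m handwheel '[[-0.1,0.6,-0.2,0,0,0],[-0.1,1.4,-0.2,0,0,0],[-0.1,2.2,-0.2,0,0,0],[-0.1,2.8,-0.2,0,0,0],[-0.1,2.8,-0.2,0,0,0]]'; python3 - <<'E'
from g import *
goal(uw([.0575,.09,.1475]),-1); 
for n in("side","top"):
    im,K,R,t=cam(n)
    k=proj(K,R,t,uw([.0575,.09,.168])).astype(int);cv2.imwrite(f"pics/{n}2.png",cv2.resize(im[max(0,k[1]-70):k[1]+60,k[0]-80:k[0]+80],None,fx=4,fy=4,interpolation=2))
E
```

```text
clock: 3.32
eef_pos: [0.5053, 0.191, 0.1672]
tool_rot: [-0.128, 0.697, -0.694, 0.125]
ft_force: [0.0, -0.3, 0.3]
grip_width: 0.0854
shift [ 0.03  0.79 -0.11] turn [0.03 0.05 0.02] clk 3.33 p [0.5053 0.191  0.1672] w 0.0854 F [ 0.  -0.3  0.3]
```

View pics/side2.png

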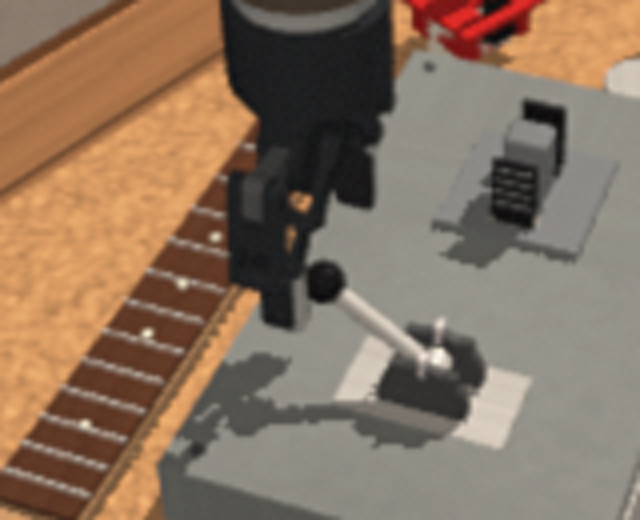

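```bash
python3 - <<'E'
from g import *
c=np.load("sidecal.npz");K,R,t=c["K"],c["R"],c["t"]
k=proj(K,R,t,uw([.0575,.09,.168])).astype(int);o=np.array([k[0]-80,max(0,k[1]-70)])
for p in([.0575,.09,.168],[.0575,.133,.180],[.0575,.147,.180],[.0575,.047,.18]): print(p,((proj(K,R,t,uw(p))-o)*4).round())
E
```

```text
[0.0575, 0.09, 0.168] [322. 282.]
[0.0575, 0.133, 0.18] [285. 324.]
[0.0575, 0.147, 0.18] [273. 345.]
[0.0575, 0.047, 0.18] [353. 209.]
```

View pics/top2.png

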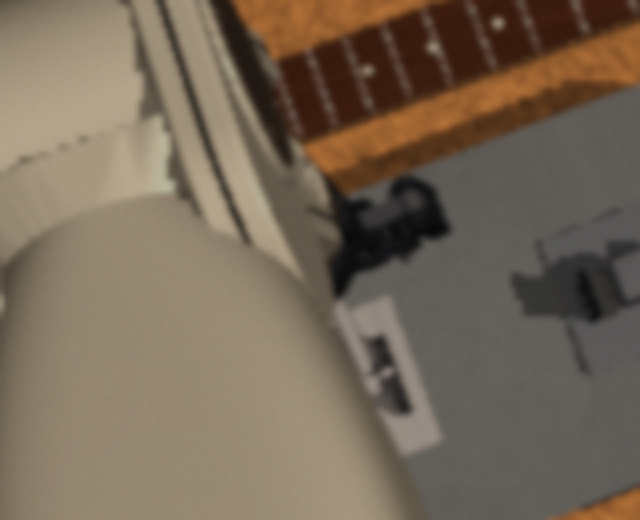

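The +y fingertip is at crop (285,322), and the prediction was (285,324), so the jaws straddle the knob. I'll go down the last 20 mm and close.

```bash
python3 -m handwheel '[[0,0.4,-0.1,0,0,0],[0,0.8,-0.1,0,0,0],[0,0.8,-0.1,0,0,0],[0,0.8,-0.1,0,0,0],[0,0.8,-0.1,0,0,0]]'; python3 -m handwheel '[[0,0,0,0,0,0],[0,0,0,0,0,0],[0,0,0,0,0,0],[0,0,0,0,0,0],[0,0,0,0,0,0]]' -1;python3 -m handwheel '[[0,0,0,0,0,0],[0,0,0,0,0,0],[0,0,0,0,0,0],[0,0,0,0,0,0],[0,0,0,0,0,0]]' -1; python3 - <<'E'
from g import *
goal(uw([.0575,.09,.1475]),-1)
c=wu(bot.get_obs()["eef_pos"]);print("unit",c)
for a in(.75,.5,.25,0,-.02):
    print(a);goal(bot.get_obs()["eef_pos"]+RU@np.array([.07*(np.sin(a)-np.sin(.964)),0,.07*(np.cos(a)-np.cos(.964))]),-1)
for n in("side",):
    im,K,R,t=cam(n)
    k=proj(K,R,t,uw([.0575,.09,.168])).astype(int);cv2.imwrite(f"pics/{n}3.png",cv2.resize(im[max(0,k[1]-70):k[1]+60,k[0]-80:k[0]+80],None,fx=4,fy=4,interpolation=2))
E
```

```text
clock: 4.05
eef_pos: [0.506, 0.1926, 0.1491]
tool_rot: [-0.127, 0.698, -0.694, 0.127]
ft_force: [-0.4, 0.6, 0.8]
grip_width: 0.0854
clock: 4.68
eef_pos: [0.5058, 0.1931, 0.149]
tool_rot: [-0.127, 0.698, -0.693, 0.127]
ft_force: [-0.8, 3.0, 0.9]
grip_width: 0.0188
clock: 5.3
eef_pos: [0.5058, 0.193, 0.149]
tool_rot: [-0.127, 0.698, -0.693, 0.127]
ft_force: [-0.8, 5.0, 1.9]
grip_width: 0.0189
shift [ 0.07  0.06 -0.05] turn [ 0.04  0.07 -0.  ] clk 5.3 p [0.5058 0.193  0.149 ] w 0.0189 F [-0.8  5.   1.9]
unit [0.05936637 0.08883122 0.14899187]
0.75
shift [ 0.39 -0.45 -0.01] turn [ 0.04  0.07 -0.  ] clk 5.3 p [0.5058 0.193  0.149 ] w 0.0189 F [-0.8  5.   1.9]
0.5
shift [ 0.96 -0.86 -0.02] turn [ 0.04  0.07 -0.  ] clk 5.3 p [0.5058 0.193  0.149 ] w 0.0189 F [-0.8  5.   1.9]
0.25
shift [ 1.61 -1.12 -0.03] turn [ 0.04  0.07 -0.  ] clk 5.3 p [0.5058 0.193  0.149 ] w 0.0189 F [-0.8  5.   1.9]
0
shift [ 2.3  -1.2  -0.03] turn [ 0.04  0.07 -0.  ] clk 5.3 p [0.5058 0.193  0.149 ] w 0.0189 F [-0.8  5.   1.9]
-0.02
shift [ 2.36 -1.2  -0.04] turn [ 0.04  0.07 -0.  ] clk 5.3 p [0.5058 0.193  0.149 ] w 0.0189 F [-0.8  5.   1.9]
```

View pics/side3.png

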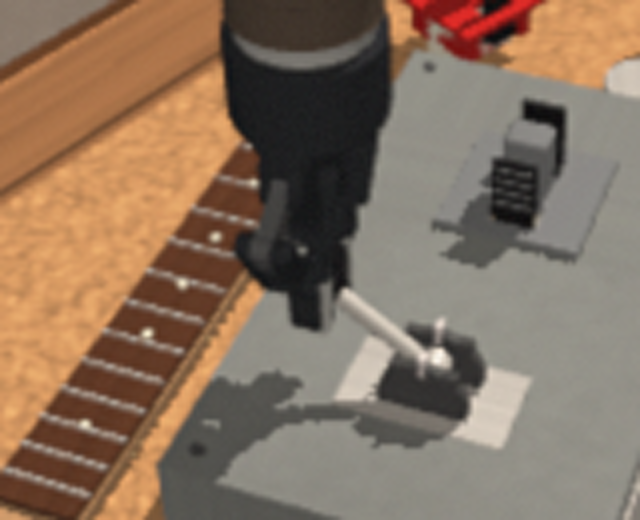

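The fingers have the knob; the opening is 18.9 mm. I'll carry it along its arc to upright.

```bash
python3 -m handwheel '[[0.2,-0.25,0,0,0,0],[0.4,-0.45,0,0,0,0],[0.65,-0.65,0,0,0,0],[0.95,-0.85,0,0,0,0],[1.25,-1.0,0,0,0,0]]'; python3 -m handwheel '[[0.35,-0.12,0,0,0,0],[0.7,-0.18,0,0,0,0],[1.05,-0.2,0,0,0,0],[1.05,-0.2,0,0,0,0],[1.05,-0.2,0,0,0,0]]'; python3 - <<'E'
from g import *
goal(uw([0,.09,.179]),-1);print(wu(bot.get_obs()["eef_pos"]))
for n in("side",):
    im,K,R,t=cam(n)
    k=proj(K,R,t,uw([.0575,.09,.168])).astype(int);cv2.imwrite(f"pics/{n}4.png",cv2.resize(im[max(0,k[1]-70):k[1]+60,k[0]-80:k[0]+80],None,fx=4,fy=4,interpolation=2))
E
```

```text
clock: 5.98
eef_pos: [0.4715, 0.1801, 0.1706]
tool_rot: [-0.132, 0.697, -0.694, 0.123]
ft_force: [-9.7, 2.2, -3.4]
grip_width: 0.0033
clock: 6.6
eef_pos: [0.4525, 0.172, 0.1791]
tool_rot: [-0.127, 0.698, -0.694, 0.127]
ft_force: [0.8, 0.2, 0.0]
grip_width: -0.0002
shift [ 0.08  0.   -0.11] turn [ 0.03  0.06 -0.01] clk 6.6 p [0.4525 0.172  0.1791] w -0.0002 F [0.8 0.2 0. ]
[0.00205935 0.08736188 0.17908154]
```

View pics/side4.png

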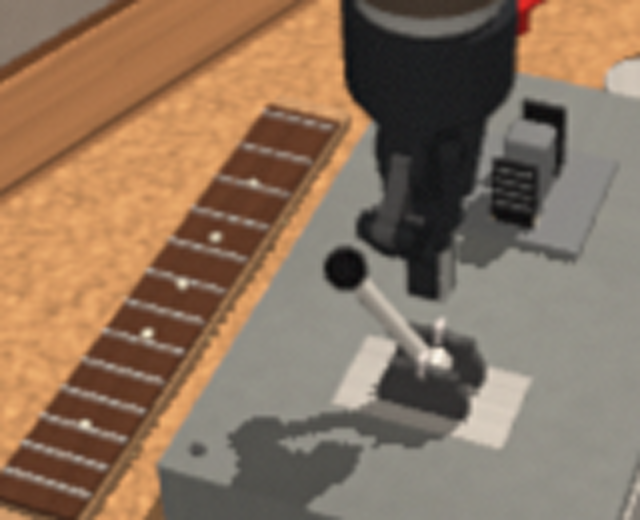

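The knob slipped out partway; it now sits at crop (346,269), with the empty fingers at (430,280). I'll locate it again.

```bash
python3 -m handwheel '[[0,-1,0,0,0,0],[0,-2,0,0,0,0],[0,-2.6,0,0,0,0],[0,-2.6,0,0,0,0],[0,-2.6,0,0,0,0]]' 1; python3 - <<'E'
from g import *
from m2 import *
goal(uw([0,.09,.179]),-1)
im,K,R,t=cam("side","side5.png");b=black(im,(240,215,275,248));print(b)
for q in b:
    # intersect with plane unit y=.09 
    o,d=ray(K,R,t,q[2]);n=RU[:,1];s=(n@(uw([0,.09,0])-o))/(n@d);p=o+s*d
    u=wu(p);print(u.round(4),"r",np.hypot(u[0],u[2]-.128),"ang",np.arctan2(u[0],u[2]-.128))
    a=np.arctan2(u[0],u[2]-.128);goal(uw([.07*np.sin(a),.09,.128+.07*np.cos(a)-.019]),-1)
E
```

```text
clock: 7.28
eef_pos: [0.452, 0.1716, 0.243]
tool_rot: [-0.128, 0.697, -0.694, 0.126]
ft_force: [0.2, 0.0, 0.1]
grip_width: 0.0852
shift [ 0.05  2.56 -0.1 ] turn [0.03 0.06 0.01] clk 7.28 p [0.452  0.1716 0.243 ] w 0.0852 F [0.2 0.  0.1]
[(np.int32(78), array([262, 215,   8,  11]), array([265.8, 219.6])), (np.int32(67), array([250, 230,  10,   9]), array([254.7, 234.1]))]
[0.0215 0.09   0.2264] r 0.10073869333453062 ang 0.21517882467253588
shift [-0.55  2.62 -0.09] turn [0.03 0.06 0.01] clk 7.33 p [0.4518 0.1715 0.2428] w 0.0854 F [-0.6  0.8 -0.1]
[0.0457 0.09   0.1812] r 0.07008938435152225 ang 0.7100223320688216
shift [-1.78  3.23 -0.08] turn [0.03 0.06 0.01] clk 7.33 p [0.4518 0.1715 0.2428] w 0.0854 F [-0.6  0.8 -0.1]
```

View pics/side5.png

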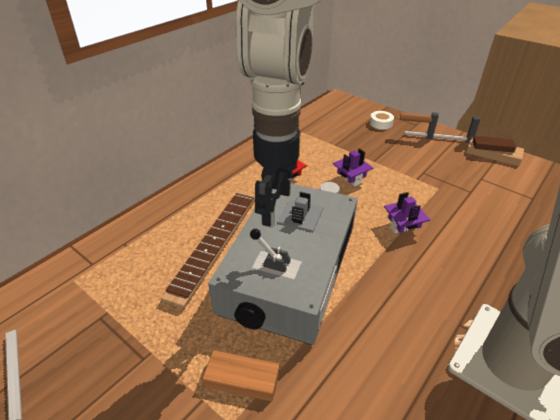

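The lever is now at 0.71 (radius 70.1 mm, consistent). I'll regrip better centred, check the opening, and carry it more slowly.

```bash
python3 -m handwheel '[[-0.9,0,0,0,0,0],[-1.8,0,-0.1,0,0,0],[-1.8,1,-0.1,0,0,0],[-1.8,2,-0.1,0,0,0],[-1.8,2,-0.1,0,0,0]]' 1;python3 - <<'E'
from g import *
print(wu(bot.get_obs()["eef_pos"]));goal(uw([.0457,.0895,.181-.022]),-1)
E
```

```text
clock: 7.95
eef_pos: [0.4917, 0.1883, 0.1909]
tool_rot: [-0.13, 0.697, -0.694, 0.125]
ft_force: [-0.2, -0.2, 1.0]
grip_width: 0.0852
[0.04451256 0.08929898 0.19089043]
shift [-0.06  1.28  0.  ] turn [0.04 0.07 0.04] clk 7.95 p [0.4917 0.1883 0.1909] w 0.0852 F [-0.2 -0.2  1. ]
```

```bash
python3 -m handwheel '[[-0.05,0.6,0,0,0,0],[-0.05,1.2,0,0,0,0],[-0.05,1.25,0,0,0,0],[-0.05,1.25,0,0,0,0],[-0.05,1.25,0,0,0,0]]'; python3 -m handwheel '[[0,0,0,0,0,0],[0,0,0,0,0,0],[0,0,0,0,0,0],[0,0,0,0,0,0],[0,0,0,0,0,0]]' -1;python3 - <<'E'
from g import *
print(wu(bot.get_obs()["eef_pos"]));goal(uw([.0457,.0895,.181-.022]),-1)
im,K,R,t=cam("side");cv2.imwrite("pics/side6.png",cv2.resize(im[170:290,200:340],None,fx=5,fy=5,interpolation=2))
E
```

```text
clock: 8.57
eef_pos: [0.4952, 0.1899, 0.1632]
tool_rot: [-0.128, 0.698, -0.693, 0.128]
ft_force: [0.2, -0.5, 0.0]
grip_width: 0.085
clock: 9.2
eef_pos: [0.4951, 0.1894, 0.1628]
tool_rot: [-0.128, 0.698, -0.693, 0.127]
ft_force: [0.1, -1.3, 1.4]
grip_width: 0.0188
[0.04813149 0.08913012 0.16280804]
shift [ 0.1   0.15 -0.02] turn [ 0.03  0.07 -0.  ] clk 9.2 p [0.4951 0.1894 0.1628] w 0.0188 F [ 0.1 -1.3  1.4]
```

View pics/side6.png

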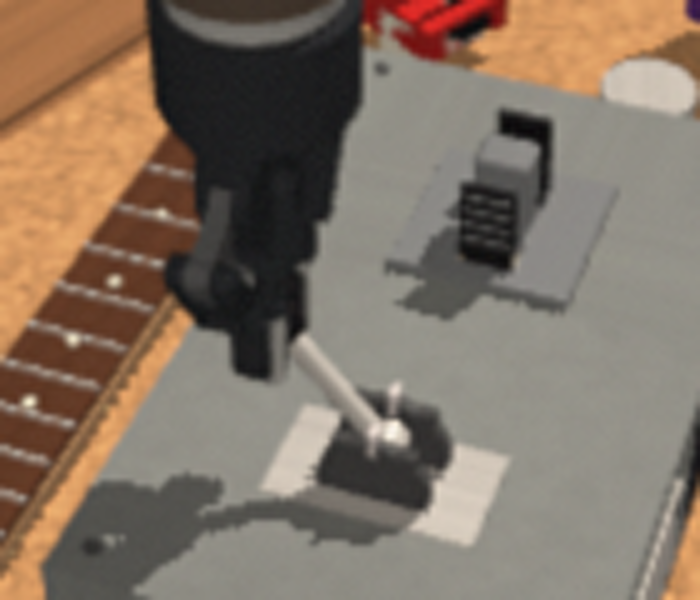

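```bash
python3 -m handwheel '[[0.08,-0.08,0,0,0,0],[0.16,-0.14,0,0,0,0],[0.24,-0.2,0,0,0,0],[0.24,-0.2,0,0,0,0],[0.24,-0.2,0,0,0,0]]';python3 -c "
from g import *
print(wu(bot.get_obs()['eef_pos']))"
```

```text
clock: 9.88
eef_pos: [0.4892, 0.1873, 0.1675]
tool_rot: [-0.128, 0.698, -0.693, 0.127]
ft_force: [2.9, -2.9, -2.6]
grip_width: 0.019
[0.0417843  0.08916862 0.16753654]
```

```bash
python3 -m handwheel '[[0.08,-0.05,0,0,0,0],[0.16,-0.1,0,0,0,0],[0.24,-0.15,0,0,0,0],[0.24,-0.15,0,0,0,0],[0.24,-0.15,0,0,0,0]]';python3 -m handwheel '[[0.08,-0.04,0,0,0,0],[0.16,-0.08,0,0,0,0],[0.24,-0.12,0,0,0,0],[0.24,-0.12,0,0,0,0],[0.24,-0.12,0,0,0,0]]';python3 - <<'E'
from g import *
print(wu(bot.get_obs()['eef_pos']))
im,K,R,t=cam("side");cv2.imwrite("pics/side7.png",cv2.resize(im[170:290,200:340],None,fx=5,fy=5,interpolation=2))
E
```

```text
clock: 10.5
eef_pos: [0.4822, 0.1847, 0.1712]
tool_rot: [-0.13, 0.697, -0.693, 0.127]
ft_force: [-2.0, -7.0, -0.7]
grip_width: 0.0187
clock: 11.12
eef_pos: [0.4773, 0.1829, 0.1739]
tool_rot: [-0.129, 0.697, -0.693, 0.127]
ft_force: [1.4, -5.7, -5.2]
grip_width: 0.0186
[0.02916545 0.08910124 0.1739083 ]
```

View pics/side7.png

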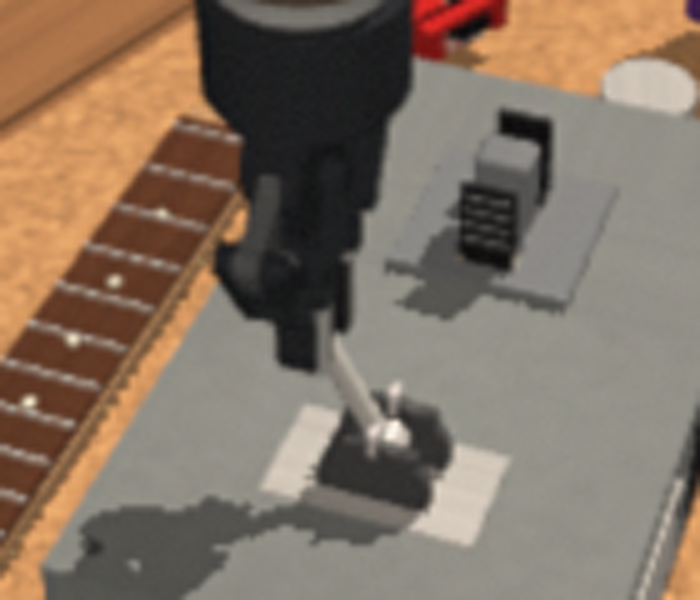

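The knob is still held and the lever is following. Continuing.

```bash
python3 -m handwheel '[[0.1,-0.03,0,0,0,0],[0.2,-0.06,0,0,0,0],[0.3,-0.1,0,0,0,0],[0.3,-0.1,0,0,0,0],[0.3,-0.1,0,0,0,0]]';python3 -m handwheel '[[0.1,-0.03,0,0,0,0],[0.2,-0.05,0,0,0,0],[0.3,-0.07,0,0,0,0],[0.3,-0.07,0,0,0,0],[0.3,-0.07,0,0,0,0]]';python3 -m handwheel '[[0.1,-0.02,0,0,0,0],[0.2,-0.03,0,0,0,0],[0.3,-0.04,0,0,0,0],[0.3,-0.04,0,0,0,0],[0.3,-0.04,0,0,0,0]]';python3 - <<'E'
from g import *
print(wu(bot.get_obs()['eef_pos']))
im,K,R,t=cam("side");cv2.imwrite("pics/side8.png",cv2.resize(im[170:290,200:340],None,fx=5,fy=5,interpolation=2))
E
```

```text
clock: 11.8
eef_pos: [0.4705, 0.1807, 0.1764]
tool_rot: [-0.128, 0.698, -0.693, 0.126]
ft_force: [0.2, -3.2, -7.2]
grip_width: 0.0185
clock: 12.42
eef_pos: [0.4635, 0.1784, 0.1792]
tool_rot: [-0.129, 0.698, -0.693, 0.128]
ft_force: [-2.8, -0.4, -2.2]
grip_width: -0.0006
clock: 13.05
eef_pos: [0.4571, 0.1753, 0.1797]
tool_rot: [-0.128, 0.698, -0.693, 0.127]
ft_force: [-0.5, 0.4, 0.7]
grip_width: -0.0002
[0.00759946 0.08890206 0.17971459]
```

View pics/side8.png

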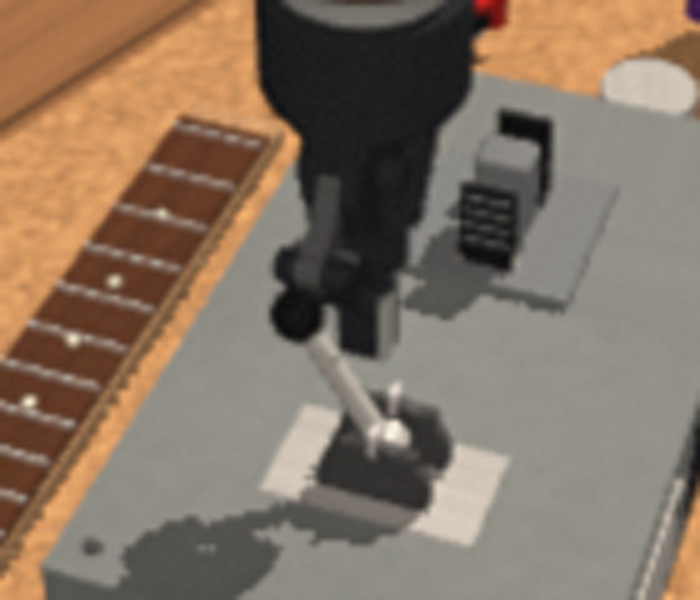

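It slipped again: the ball slides slowly in the pads when pinched across y. The lever is at about 0.37 now and stays there. I'll turn the jaws 90° so they straddle the knob along unit x, centred on upright. Closing then pushes the knob to the centre, so the grip doesn't rely on friction.

```bash
python3 -m handwheel '[[0,-1,0,0,0,0],[0,-2,0,0,0,0],[0,-2.4,0,0,0,0],[0,-2.4,0,0,0,0],[0,-2.4,0,0,0,0]]' 1; python3 - <<'E'
from g import *
from m2 import *
print(np.round(bot.get_obs()["joint_pos"],2))
im,K,R,t=cam("side","side9.png");b=black(im,(240,215,275,248));print(b)
for q in b:
    o,d=ray(K,R,t,q[2]);n=RU[:,1];s=(n@(uw([0,.09,0])-o))/(n@d);p=o+s*d
    u=wu(p);print(u.round(4),"r",np.hypot(u[0],u[2]-.128),"ang",np.arctan2(u[0],u[2]-.128))
E
```

```text
clock: 13.72
eef_pos: [0.4566, 0.1747, 0.2385]
tool_rot: [-0.129, 0.698, -0.693, 0.127]
ft_force: [-0.4, 0.2, 0.3]
grip_width: 0.0853
[ 0.36  0.22 -0.01  1.35  0.01  3.14]
[(np.int32(97), array([257, 215,  10,  13]), array([262.6, 220.4])), (np.int32(74), array([255, 228,   9,  10]), array([259. , 232.5]))]
[0.028  0.09   0.2224] r 0.09851146008885547 ang 0.28849365663105386
[0.0364 0.09   0.1884] r 0.07054343579076863 ang 0.5427421240680493
```

Joint 6 sits at its upper limit, so I'll turn the way that lowers it: −9 about tool y.

```bash
python3 -m handwheel '[[0,0,0,0,-1,0],[0,0,0,0,-2,0],[0,0,0,0,-3,0],[0,0,0,0,-4,0],[0,0,0,0,-5,0]]'; python3 -m handwheel '[[0,0,0,0,-1,0],[0,0,0,0,-2,0],[0,0,0,0,-3,0],[0,0,0,0,-4,0],[0,0,0,0,-4,0]]'; cat >> g.py <<'E'
def goalx(pos,zdir):
    o=bot.get_obs();Rt=Ro.from_quat(o["tool_rot"]).as_matrix();p=np.array(o["eef_pos"])
    y=np.array([0,0,-1.]);z=RU@np.array(zdir,float);G=np.c_[np.cross(y,z),y,z]
    print("unit",wu(p).round(4),"shift",(Rt.T@(np.array(pos)-p)/.025).round(2),"turn",(np.degrees(Ro.from_matrix(Rt.T@G).as_rotvec())/10).round(2),"clk",round(o["clock"],2),"w",round(o["grip_width"],4),"F",np.round(o["ft_force"],1),"j6",round(o["joint_pos"][5],2))
E
python3 -c "
from g import *
goalx(uw([.02,.0892,.17]),[1,0,0])"
```

```text
clock: 14.4
eef_pos: [0.4566, 0.1747, 0.2385]
tool_rot: [-0.411, 0.578, -0.573, 0.411]
ft_force: [-0.4, 0.1, -0.4]
grip_width: 0.0854
clock: 15.02
eef_pos: [0.4567, 0.1747, 0.2387]
tool_rot: [-0.581, 0.404, -0.4, 0.582]
ft_force: [-0.2, 0.5, 0.3]
grip_width: 0.0855
unit [0.007  0.0885 0.2387] shift [-0.    2.75  0.53] turn [ 0.01  0.06 -0.04] clk 15.03 w 0.0855 F [-0.2  0.5  0.3] j6 1.57
```

```bash
python3 -m handwheel '[[0,0,0.5,0,0,0],[0,0.5,0.6,0,0,0],[0,1.4,0.6,0,0,0],[0,2.0,0.6,0,0,0],[0,2.0,0.6,0,0,0]]'; python3 - <<'E'
from g import *
goalx(uw([.02,.0892,.17]),[1,0,0])
im,K,R,t=cam("side");cv2.imwrite("pics/side10.png",cv2.resize(im[170:290,200:340],None,fx=5,fy=5,interpolation=2))
E
```

```text
clock: 15.65
eef_pos: [0.4699, 0.1801, 0.1878]
tool_rot: [-0.582, 0.404, -0.399, 0.582]
ft_force: [-0.3, 0.1, 0.7]
grip_width: 0.0851
unit [0.0212 0.089  0.1878] shift [-0.    0.71 -0.05] turn [ 0.02  0.07 -0.04] clk 15.65 w 0.0851 F [-0.3  0.1  0.7] j6 1.57
```

View pics/side10.png

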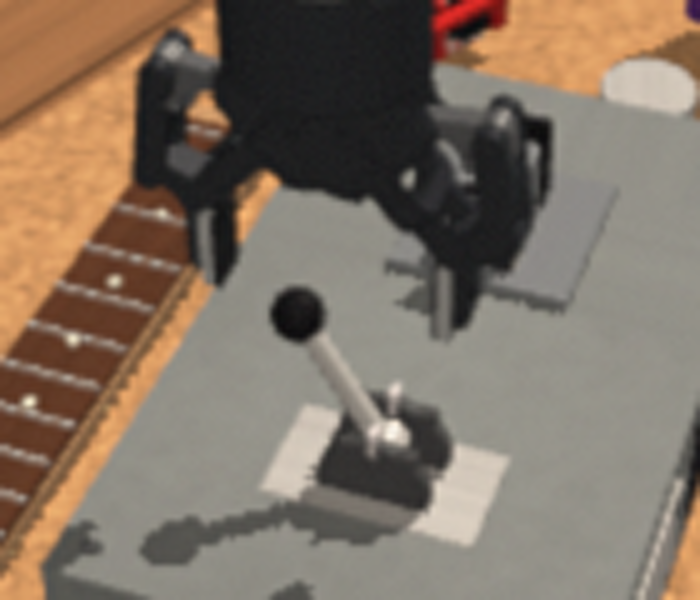

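The fingers, at crop (215,260) and (445,310), straddle the ball at (298,312) along x. I'll lower, move to the unit's x = 0, then close.

```bash
python3 -m handwheel '[[0,0.35,0,0,0,0],[0,0.75,0,0,0,0],[0,0.75,0,0,0,0],[0,0.75,-0.4,0,0,0],[0,0.75,-0.8,0,0,0]]'; python3 -m handwheel '[[0,0,0,0,0,0],[0,0,0,0,0,0],[0,0,0,0,0,0],[0,0,0,0,0,0],[0,0,0,0,0,0]]';python3 -c "
from g import *
goalx(uw([.0,.0892,.17]),[1,0,0])"
```

```text
clock: 16.32
eef_pos: [0.4526, 0.1736, 0.1714]
tool_rot: [-0.58, 0.403, -0.4, 0.584]
ft_force: [4.7, 2.6, 5.0]
grip_width: 0.0852
clock: 16.95
eef_pos: [0.4521, 0.1735, 0.1706]
tool_rot: [-0.581, 0.404, -0.399, 0.583]
ft_force: [0.1, 0.4, 0.8]
grip_width: 0.0853
unit [0.0023 0.0889 0.1706] shift [-0.01  0.02 -0.09] turn [ 0.    0.07 -0.04] clk 16.95 w 0.0853 F [0.1 0.4 0.8] j6 1.57
```

```bash
python3 -m handwheel '[[0,0,-0.1,0,0,0],[0,0,-0.1,0,0,0],[0,0,-0.1,0,0,0],[0,0,-0.1,0,0,0],[0,0,-0.1,0,0,0]]' -1; python3 -m handwheel '[[0,0,0,0,0,0],[0,0,0,0,0,0],[0,0,0,0,0,0],[0,0,0,0,0,0],[0,0,0,0,0,0]]';python3 - <<'E'
from g import *
goalx(uw([.0,.0892,.17]),[1,0,0])
im,K,R,t=cam("side");cv2.imwrite("pics/side11.png",cv2.resize(im[170:290,200:340],None,fx=5,fy=5,interpolation=2))
E
```

```text
clock: 17.58
eef_pos: [0.4496, 0.1725, 0.1709]
tool_rot: [-0.581, 0.404, -0.399, 0.583]
ft_force: [1.2, 0.6, 4.7]
grip_width: 0.0193
clock: 18.2
eef_pos: [0.4496, 0.1725, 0.1709]
tool_rot: [-0.581, 0.404, -0.399, 0.583]
ft_force: [1.0, 0.3, 5.4]
grip_width: 0.019
unit [-0.0004  0.0889  0.1709] shift [-0.01  0.04  0.02] turn [ 0.    0.07 -0.04] clk 18.2 w 0.019 F [1.  0.3 5.4] j6 1.57
```

View pics/side11.png

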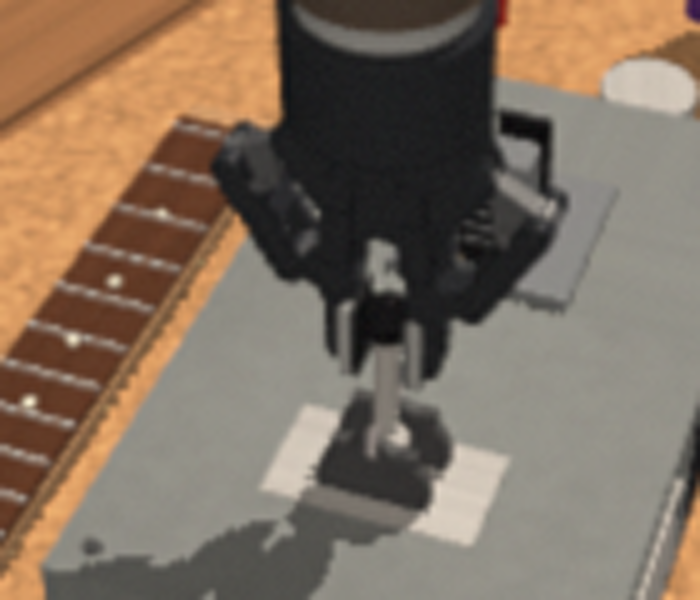

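The ball is held at crop (383,318) with the stem vertical. I'll open, lift and measure the lever.

```bash
python3 -m handwheel '[[0,0,0,0,0,0],[0,0,0,0,0,0],[0,0,0,0,0,0],[0,0,0,0,0,0],[0,-0.3,0,0,0,0]]' 1; python3 -m handwheel '[[0,-1,0,0,0,0],[0,-2.5,0,0,0,0],[0,-3.5,0,0,0,0],[0,-4,0,0,0,0],[0,-4,0,0,0,0]]';python3 - <<'E'
from g import *
from m2 import *
goalx(uw([.0,-.07,.22]),[0,1,0])
im,K,R,t=cam("side","side12.png");b=black(im,(255,205,300,248));print(b)
for q in b:
    o,d=ray(K,R,t,q[2]);n=RU[:,1];s=(n@(uw([0,.09,0])-o))/(n@d);p=o+s*d
    u=wu(p);print(u.round(4),"r",np.hypot(u[0],u[2]-.128),"ang",np.arctan2(u[0],u[2]-.128))
print("exp",proj(K,R,t,uw([0,.09,.198])))
cv2.imwrite("pics/side12c.png",cv2.resize(im[150:290,200:340],None,fx=4,fy=4,interpolation=2))
E
```

```text
clock: 18.88
eef_pos: [0.4494, 0.1724, 0.178]
tool_rot: [-0.581, 0.404, -0.399, 0.583]
ft_force: [0.7, 0.5, 0.1]
grip_width: 0.0851
clock: 19.5
eef_pos: [0.4506, 0.1721, 0.279]
tool_rot: [-0.58, 0.403, -0.4, 0.584]
ft_force: [-0.5, 0.0, -1.0]
grip_width: 0.0856
unit [0.0004 0.0881 0.279 ] shift [ 6.34  2.32 -0.1 ] turn [-0.04 -8.93 -0.02] clk 19.5 w 0.0856 F [-0.5  0.  -1. ] j6 1.57
[(np.int32(13), array([293, 207,   7,   3]), array([296., 208.])), (np.int32(35), array([292, 210,   8,   8]), array([295.5, 213.6])), (np.int32(29), array([292, 218,   8,   6]), array([295.6, 220.3])), (np.int32(74), array([272, 229,  10,  10]), array([276.8, 233.4]))]
[-0.0366  0.09    0.2714] r 0.14797759547778694 ang -0.24972075366704663
[-0.036   0.09    0.2581] r 0.13496146906389564 ang -0.2698136027226113
[-0.0366  0.09    0.2421] r 0.11985527840212735 ang -0.30998877000553265
[-0.0002  0.09    0.1977] r 0.0697129639665963 ang -0.002653501544732392
exp [276.70760863 233.2680076 ]
```

View pics/side12c.png

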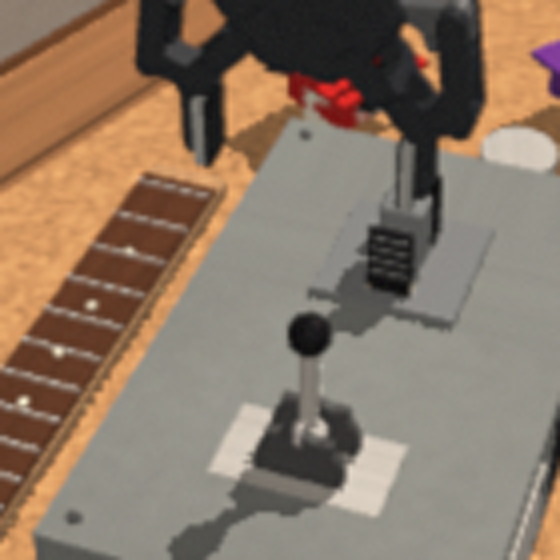

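The lever is upright: about −0.003 rad, with the knob at side (276.8,233.4) against the expected (276.7,233.3). Next, over the cassette with the jaws along y.

```bash
python3 -m handwheel '[[1.5,0,0,0,-1,0],[3,0,0,0,-2,0],[4.5,0,0,0,-3,0],[6,0,-0.1,0,-4,0],[6.3,0,-0.1,0,-5,0]]'; python3 -m handwheel '[[0,0,0,0,-1,0],[0,0,0,0,-2,0],[0,0,0,0,-3,0],[0,0,0,0,-3.9,0],[0,0,0,0,-3.9,0]]'; python3 - <<'E'
from g import *
from m2 import *
goalx(uw([-.0005,-.071,.2]),[0,1,0])
im,K,R,t=cam("side","s.png")
def pl(px,z): return wu(onz(K,R,t,px,z)).round(4)
cv2.imwrite("pics/side13c.png",cv2.resize(im[140:260,230:370],None,fx=5,fy=5,interpolation=2))
E
```

```text
clock: 20.18
eef_pos: [0.5035, 0.0217, 0.2754]
tool_rot: [-0.696, 0.119, -0.115, 0.699]
ft_force: [-0.4, 0.9, -0.5]
grip_width: 0.0858
clock: 20.8
eef_pos: [0.5031, 0.0238, 0.2758]
tool_rot: [-0.694, -0.119, 0.122, 0.699]
ft_force: [0.5, -0.0, 0.4]
grip_width: 0.0854
unit [-0.0012 -0.0692  0.2758] shift [ 0.04  3.03 -0.1 ] turn [-0.04 -0.04 -0.02] clk 20.8 w 0.0854 F [ 0.5 -0.   0.4] j6 -0.3
```

View pics/side13c.png

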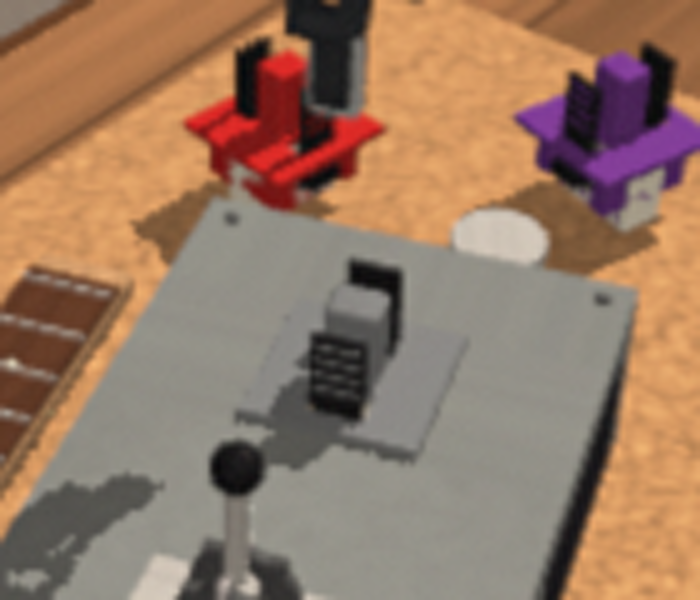

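```bash
python3 - <<'E'
from g import *
from m2 import *
c=C["side"]
K,R,t=c["K"],c["R"],c["t"]
def pl(px,z): return wu(onz(K,R,t,px,z)).round(4)
print(pl((297.3,215.3),.136),"exp 0 -.04",proj(K,R,t,uw([0,-.04,.136]))); print(pl((301.6,201),.157),"exp 0 -.07",proj(K,R,t,uw([0,-.07,.157])))
for p in([-.042,-.028],[.042,-.028]): print(proj(K,R,t,uw([*p,.115])).round(1), ((proj(K,R,t,uw([*p,.115]))-[230,140])*5).round())
E
```

```text
[-0.0013 -0.0397  0.136 ] exp 0 -.04 [296.77774184 215.0986874 ]
[-0.0024 -0.0658  0.157 ] exp 0 -.07 [301.12437533 199.64948386]
[313.1 229.9] [415. 449.]
[277.1 221.3] [236. 407.]
```

The model agrees with the seen cover corners and catch face. I'll descend in stages, also trimming the small tilt.

```bash
python3 -m handwheel '[[0,1,-0.03,-0.04,-0.04,-0.02],[0,2,-0.03,-0.04,-0.04,-0.02],[0,3.2,-0.03,-0.04,-0.04,-0.02],[0,4.2,-0.03,-0.04,-0.04,-0.02],[0,4.2,-0.03,-0.04,-0.04,-0.02]]'; python3 - <<'E'
from g import *
goalx(uw([-.0003,-.0702,.119]),[0,1,0])
im,K,R,t=cam("side","s.png")
cv2.imwrite("pics/side14c.png",cv2.resize(im[140:260,230:370],None,fx=5,fy=5,interpolation=2))
E
```

```text
clock: 21.48
eef_pos: [0.5017, 0.0237, 0.1699]
tool_rot: [-0.696, -0.123, 0.124, 0.697]
ft_force: [-0.0, -0.7, 0.2]
grip_width: 0.0855
unit [-0.0025 -0.0688  0.1699] shift [ 0.09  2.04 -0.06] turn [-0.01  0.   -0.01] clk 21.48 w 0.0855 F [-0.  -0.7  0.2] j6 -0.3
```

View pics/side14c.png

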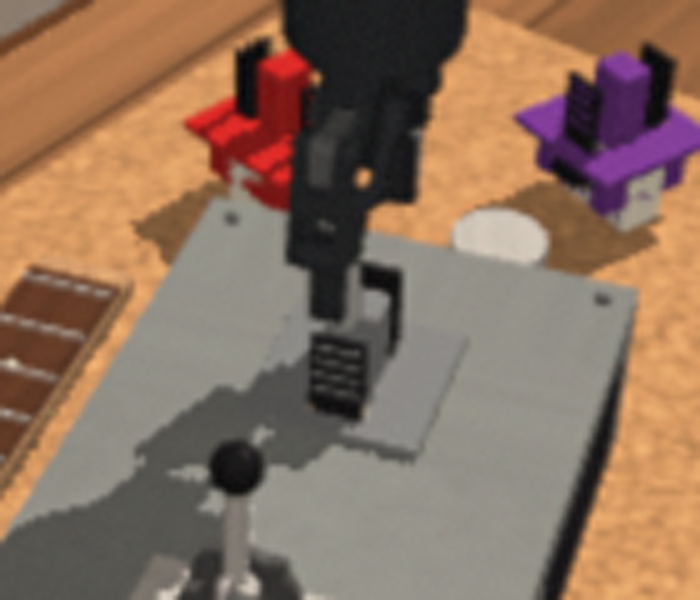

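The near finger at crop (330,300) is directly above catch_a at (340,375) and outside its face. I'll finish the descent.

```bash
python3 -m handwheel '[[0.08,0.5,-0.05,0,0,0],[0.08,1,-0.05,0,0,0],[0.08,1.6,-0.05,0,0,0],[0.08,1.95,-0.05,0,0,0],[0.08,1.95,-0.05,0,0,0]]';python3 -m handwheel '[[0,0,0,0,0,0],[0,0,0,0,0,0],[0,0,0,0,0,0],[0,0,0,0,0,0],[0,0,0,0,0,0]]'; python3 - <<'E'
from g import *
goalx(uw([-.0003,-.0702,.119]),[0,1,0])
im,K,R,t=cam("side","s.png")
cv2.imwrite("pics/side15c.png",cv2.resize(im[140:260,230:370],None,fx=5,fy=5,interpolation=2))
E
```

```text
clock: 22.15
eef_pos: [0.5055, 0.0233, 0.1225]
tool_rot: [-0.696, -0.124, 0.123, 0.696]
ft_force: [-0.7, -0.8, -0.3]
grip_width: 0.0854
clock: 22.78
eef_pos: [0.5063, 0.0234, 0.1237]
tool_rot: [-0.696, -0.125, 0.123, 0.696]
ft_force: [-0.5, -0.1, 0.7]
grip_width: 0.0854
unit [ 0.0017 -0.0707  0.1237] shift [-0.08  0.19  0.02] turn [0.   0.01 0.02] clk 22.77 w 0.0854 F [-0.5 -0.1  0.7] j6 -0.31
```

View pics/side15c.png

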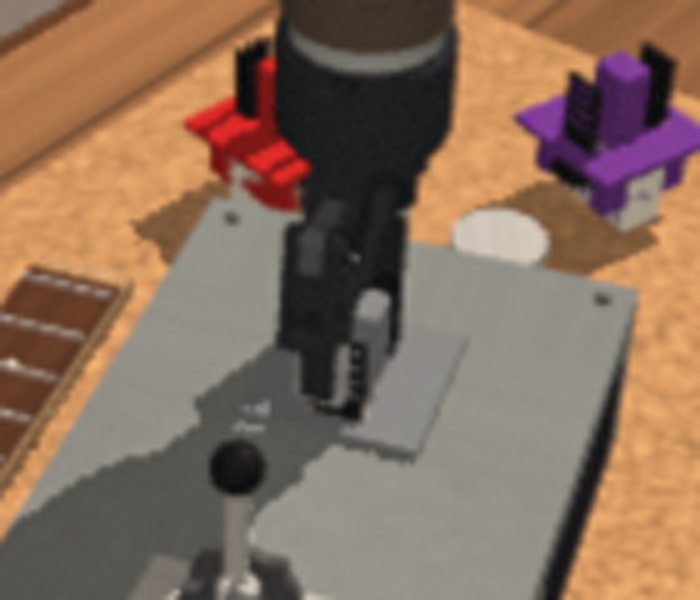

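The finger is outside the catch with a visible gap. I'll lower 3 mm and close.

```bash
python3 -m handwheel '[[-0.05,0.13,0,0,0,0],[-0.05,0.13,0,0,0,0],[-0.05,0.13,0,0,0,0],[-0.05,0.13,0,0,0,0],[-0.05,0.13,0,0,0,0]]';python3 -m handwheel '[[0,0,0,0,0,0],[0,0,0,0,0,0],[0,0,0,0,0,0],[0,0,0,0,0,0],[0,0,0,0,0,0]]' -1;python3 -m handwheel '[[0,0,0,0,0,0],[0,0,0,0,0,0],[0,0,0,0,0,0],[0,0,0,0,0,0],[0,0,0,0,0,0]]'; python3 - <<'E'
from g import *
goalx(uw([-.0003,-.0702,.119]),[0,1,0])
im,K,R,t=cam("side","s.png")
cv2.imwrite("pics/side16c.png",cv2.resize(im[140:260,230:370],None,fx=5,fy=5,interpolation=2))
E
```

```text
clock: 23.45
eef_pos: [0.5052, 0.0229, 0.1204]
tool_rot: [-0.696, -0.125, 0.123, 0.696]
ft_force: [-0.7, 0.5, 0.2]
grip_width: 0.0855
clock: 24.08
eef_pos: [0.5059, 0.0229, 0.1226]
tool_rot: [0.696, 0.126, -0.122, -0.696]
ft_force: [-3.2, -0.2, 12.7]
grip_width: 0.0415
clock: 24.7
eef_pos: [0.5059, 0.023, 0.1226]
tool_rot: [0.696, 0.126, -0.122, -0.696]
ft_force: [-3.9, -0.2, 11.9]
grip_width: 0.0409
unit [ 0.0011 -0.0709  0.1226] shift [-0.06  0.15  0.03] turn [0.01 0.01 0.04] clk 24.7 w 0.0409 F [-3.9 -0.2 11.9] j6 -0.31
```

View pics/side16c.png

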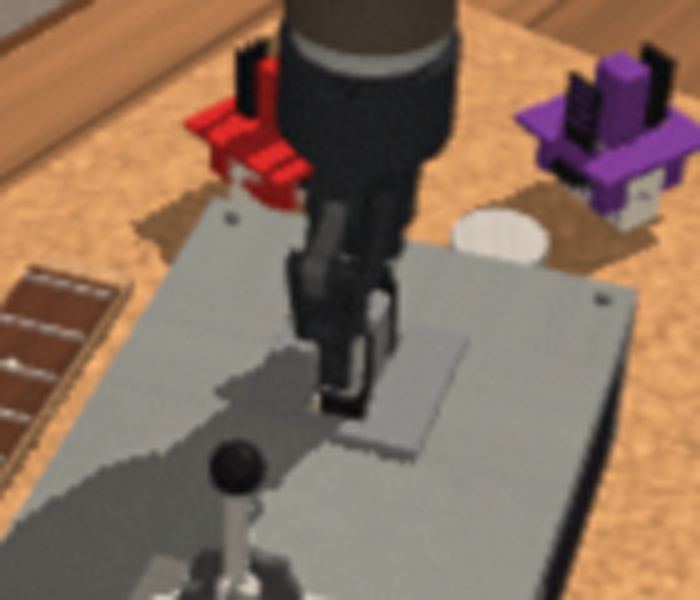

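The opening is 41 mm. The readout runs about 3 mm low, as it did on the 22 mm ball, so this fits the catches at their stop (44 mm). I'll lift slowly.

```bash
python3 -m handwheel '[[0,-0.1,0,0,0,0],[0,-0.25,0,0,0,0],[0,-0.4,0,0,0,0],[0,-0.6,0,0,0,0],[0,-0.8,0,0,0,0]]';python3 - <<'E'
from g import *
goalx(uw([-.0003,-.0702,.119]),[0,1,0])
im,K,R,t=cam("side","s.png")
cv2.imwrite("pics/side17c.png",cv2.resize(im[140:260,230:370],None,fx=5,fy=5,interpolation=2))
E
```

```text
clock: 25.38
eef_pos: [0.505, 0.0229, 0.1405]
tool_rot: [-0.696, -0.125, 0.123, 0.696]
ft_force: [0.5, 0.1, -2.5]
grip_width: 0.0409
unit [ 0.0003 -0.0707  0.1405] shift [-0.03  0.86  0.02] turn [0.   0.01 0.02] clk 25.38 w 0.0409 F [ 0.5  0.1 -2.5] j6 -0.31
```

View pics/side17c.png

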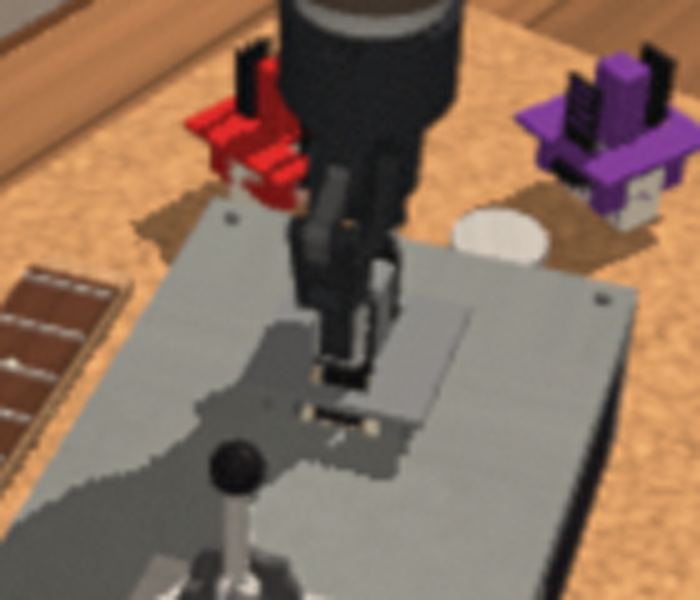

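The cassette is coming up; the cover's edge shows a gap above the unit, and the load is 2.5 N. I'll lift the rest.

```bash
python3 -m handwheel '[[0,-0.4,0,0,0,0],[0,-0.8,0,0,0,0],[0,-1.2,0,0,0,0],[0,-1.6,0,0,0,0],[0,-2,0,0,0,0]]';python3 -m handwheel '[[0,-0.4,0,0,0,0],[0,-0.8,0,0,0,0],[0,-1.1,0,0,0,0],[0,-1.35,0,0,0,0],[0,-1.45,0,0,0,0]]';python3 -m handwheel '[[0,0,0,0,0,0],[0,0,0,0,0,0],[0,0,0,0,0,0],[0,0,0,0,0,0],[0,0,0,0,0,0]]';python3 - <<'E'
from g import *
goalx(uw([-.0003,-.0702,.224]),[0,1,0])
im,K,R,t=cam("side","side18.png")
cv2.imwrite("pics/side18c.png",cv2.resize(im[110:260,220:370],None,fx=4,fy=4,interpolation=2))
for u in([-.042,-.028],[.042,-.028],[-.042,-.112]): 
  for h in(.0,-.048): print(u,h,((proj(K,R,t,uw([*u,.212+h]))-[220,110])*4).round())
cam("top","top18.png")
E
```

```text
clock: 26.05
eef_pos: [0.5049, 0.0229, 0.1911]
tool_rot: [-0.696, -0.125, 0.123, 0.696]
ft_force: [0.2, 0.4, -3.8]
grip_width: 0.0404
clock: 26.68
eef_pos: [0.5049, 0.0228, 0.227]
tool_rot: [-0.696, -0.125, 0.123, 0.696]
ft_force: [-0.0, -0.3, -4.7]
grip_width: 0.0406
clock: 27.3
eef_pos: [0.5047, 0.0228, 0.2265]
tool_rot: [-0.696, -0.125, 0.123, 0.696]
ft_force: [0.3, 0.2, -4.1]
grip_width: 0.0412
unit [-0.     -0.0707  0.2265] shift [-0.01  0.1   0.02] turn [0.   0.01 0.02] clk 27.3 w 0.0412 F [ 0.3  0.2 -4.1] j6 -0.31
[-0.042, -0.028] 0.0 [382. 342.]
[-0.042, -0.028] -0.048 [377. 412.]
[0.042, -0.028] 0.0 [228. 308.]
[0.042, -0.028] -0.048 [228. 378.]
[-0.042, -0.112] 0.0 [424. 252.]
[-0.042, -0.112] -0.048 [418. 320.]
```

View pics/side18c.png

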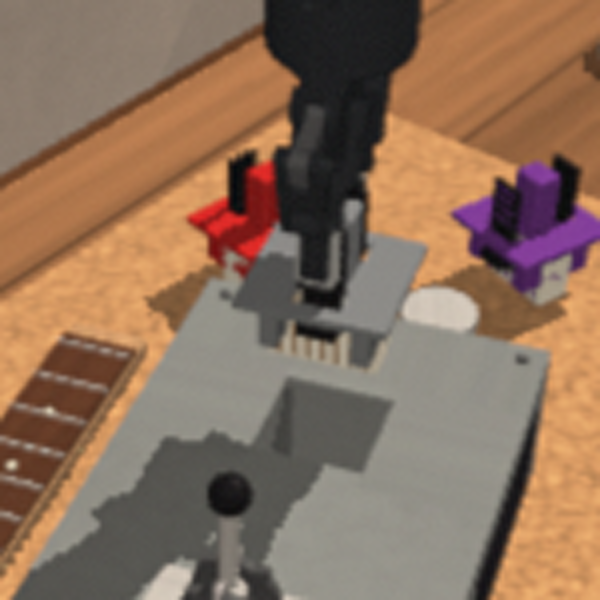

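View pics/top18.png

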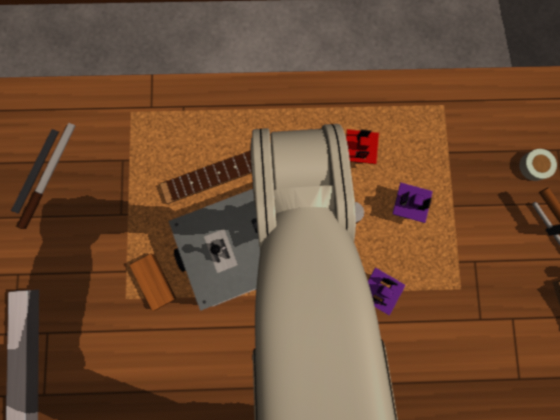

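The cassette is out above the open well. Its cover corners are at crop (382,338) and (232,309), against (382,342) and (228,308) predicted for a level cassette with its origin at 212 mm. The bottom is therefore about 55 mm above the unit. The knob is still at side (277.5,233), upright, and the bystanders I can see haven't moved. Handing in.

```bash
python3 -c "
from workcell import bot
import numpy as np
o=bot.get_obs();print(o['clock'],np.abs(o['joint_vel']).max(),o['grip_width'])
print(bot.job_done())"
```

```text
27.4 0.0013757296666566709 0.040908451975437035
the job is handed in; nothing more can be done
None
```

The job is done and handed in at 27.4 s, with the damper lever upright and the cassette held above the unit by its catches.

**Lever:** The knob slipped out of the fingers twice when I pinched it across the hinge axis and carried it. I then turned the jaws 90° and closed them around the knob at the upright position. After I let go, the lever measured about −0.003 rad, and it still looked upright in the last picture.

**Cassette:** I pressed both catches to the stop and lifted straight up. The last checks showed:
- **Clearance:** the bottom of the cassette is about 55 mm above the unit, and the load on the wrist was steady at about 4 N.
- **Level and still:** the cover corners were within about 1 px of where a level cassette should appear, and joint speeds were near zero.

**What disagreed or wasn't checked:**
- **Opening readout:** it showed 41 mm instead of the expected 44 mm. It also read about 3 mm low on the 22 mm knob, so I took it as an offset.
- **Joint 6:** it sat at its 3.14 rad limit during the lever pinches; I then turned it away from the limit.
- **Bystanders:** the neck, block and jar looked unmoved, but I did not measure them and the arm hid part of the neck and jar in the last top view.

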